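# Unlock the clear box with the teal key and swing its lid open

## Robot

A 6-joint arm with a two-finger parallel gripper is mounted at the origin on the work surface. World frame = base frame: x ahead of the robot, y to its left, z up, the work surface at z = 0. Lengths are in m, angles in rad, forces in N, time in s.
With the tool pointing down it reaches from about 0.375 to 0.9 m from the base axis. Payload 3.1 kg.
Tool frame: the origin (TCP) lies on the centre line of the jaws, within the pads' length; the fingertips stand robot.tip_reach ahead of it and the grasp point (between the pads) lies 8 mm behind it (robot.tip_reach is the distance from the TCP to the fingertips, in m); z points along the fingers, y is the line along which they close (so a half turn about z gives the same grasp; the last joint's range is limited). The gripper opens to 87 mm and grips with 3 to 60 N. Pads are 19 mm wide; open, the fingers measure 117 mm over their backs; the gripper's body (75 mm by 190 mm) begins 51 mm behind the grasp point.
Start: joints at [0.998, 0.527, 1.433, -0, 1.181, -0.178], TCP at [0.24, 0.577, 0.201] pointing down, gripper open.
Joint ranges: [-3.08, 3.08], [-0.75, 2.2], [0.22, 2.44], [-1.43, 4.57], [0, 2.65], [-2.85, 2.85]. Speed limits (rad/s): [2.79, 2.79, 3.14, 3.14, 3.14, 3.14].

## Interface

Orientations are given as a unit quaternion [x, y, z, w].
In Python, from rig import robot gives the robot as it stands.
- The arm moves only by the tool jog_arm, never from a script. Its argument "motion" is one flat list of numbers, 7 for each row, row after row: the shift along the tool's x, y, z scaled (see below), then the turn, a rotation vector about the tool's x, y, z scaled (see below), then the gripper's target within -1 to 1 (shut at 1, half-way at 0, fully open at -1). In form: [x, y, z, rx, ry, rz, hand, x, y, z, rx, ry, rz, hand, ...]. A call has 1 to 12 rows; each row shifts and turns the commanded pose from where the row before left it, along the tool's axes as they then stand; what a row does not reach is not made up. The controller multiplies each number of a shift by 4 cm and each number of a turn by 4 degrees. A row lasts 1/8 s, in which the tool goes at most 62.5 mm and 10.7 degrees, less where a joint would pass 70% of its speed; a pose out of reach is approached as far as the arm can. A call with a number of a shift or a turn outside -1 to 1 is refused whole. A call with a gripper value outside its range is refused whole. The fingers move at their own pace and stop on an object; "grip_force" is the grip in N (left out, the last holds). Time passes only in rows, so rows that do not move let the fingers close. It gives the time, the measured TCP pose, the force, the opening and the grip force at its end, in the units of the state.
- robot.get_obs(): the state, without advancing time (a new reading comes with each control period).
- robot.camera(name): name is "side" or "top"; returns the picture (384x512x3 uint8, blue, green, red); there is no depth.
- robot.calibration(name): a dict with "fx", "fy", "cx", "cy" (pixels), "R" (3x3) and "t" (3): a world point X has camera coordinates R X + t. Camera axes: x right, y down, z forward; pixel columns grow to the right and rows downward; lengths in m; the calibration is good to about 2 mm. A picture is of the moment at which its call begins. calibration takes no time and is no camera call.
- robot.hand_in(): hands the job in; it is judged then, once.
The state is a dict: "time": time; "q": joint angles; "joint_velocities": joint speeds; "joint_torque": joint torques, N m; "position": TCP position; "tool_rot": TCP orientation; "ft_force": force on the tool from outside, world axes, zero at the start; "moment": the same for the moment, N m; "grip_width": finger opening in m; "grip_force": force on a finger pad.
Only numpy, scipy, OpenCV 4.12 (cv2) and the standard library are available. Lean on these libraries where they do the work, as an engineer would, in place of code of your own. Each camera call takes 0.05 s, during which the arm holds its last target. There are 200 camera calls.

## Task

Take the key with the teal grip from the steel key plate, push it fully home in the teal-ringed lock of the clear box and turn it clockwise to its stop (a quarter turn), so that the lid springs up. Then swing the lid right back until it rests open by itself, and leave the key in the lock. Do not disturb the other two keys, the kettlebells, the grip trainer or the bottle.

Things in the scene. Friction and masses are not known exactly. Their poses are not given: they have to be found in the camera images.
- teal_key_grip (a point): Centre of the teal grip of the key to use. The key stands upright, blade down, hanging in one of the three slots of the key plate (any of the three). The grip is a bar 70 mm long (this point's x axis), 16 mm thick (y) and 26 mm high (z). Under it is a round collar 22 mm across and 14 mm high, under that a flat steel blade 12 mm wide (along x), 5 mm thick (along y) and 34 mm long, its last 4 mm narrowed to 8 x 3 mm. The key is the same both ways round. Mass about 70 g.
- teal_key_seat (a point): Centre of the underside of the teal key's collar, 27 mm below teal_key_grip, where the blade begins; x along the width of the blade, z up. It rests on the key plate (75 mm above the shelf) and, with the key fully home, on the face of the lock.
- black_key_grip (a point): Centre of the grip of the black key, same shape as the teal one; leave it in its slot.
- grey_key_grip (a point): Centre of the grip of the light grey key, same shape as the teal one; leave it in its slot.
- keyplate: Fixed bent steel key plate, 100 x 240 mm, 75 mm high; origin at the centre of its underside, x to its back, z up. Its top sheet (3 mm) has three slots 9 mm wide, open to the front (-x), 75 mm apart along y; keys hang in them with the grip bar roughly along the plate's x (within 0.1 rad). Nothing stands above its top sheet but the keys. Lift keys straight up.
- lockbox: Fixed clear acrylic box, 235 mm (x) by 220 mm (y), top 100 mm above the shelf; origin on the shelf, its x axis pointing from the front to the hinged back, y to the left, z up. The front edge of the box is at x = -125 mm. The front strip of the top, from there to x = -51 mm, is fixed and carries the lock, whose axis is at x = -88 mm, y = 0; the lid covers the rest.
- keyway (a point): Centre of the brass face of the lock plug (35 mm across), 6 mm above the top of the box (106 mm above the shelf), in a teal ring 47 mm across. It turns with the plug: x along the length of the key slot, z up. The slot is 13.2 x 6.2 mm with its mouth flared by 2.5 mm all round (over the first 4 mm of depth), 38 mm deep in all, straight down. When locked its length runs front to back, up to 0.2 rad clockwise off the box's x axis.
- plug (a joint): Turn of the lock plug in rad, clockwise seen from above: 0 to 0.2 locked, stop at 1.57. It turns stiffly (0.05 to 0.1 N m) and stays where it is left. The key has about 0.1 rad of play in the slot. At about 0.8 its cam lets go of the lid, which springs up.
- lid_edge (a point): Middle of the lid's front edge (aluminium trim), half-way through the lid's thickness; moves with the lid. The lid is 156 mm from hinge axis to front edge, 218 mm wide, 5 mm thick, 0.22 kg.
- lid_hinge (a point): Middle of the lid's hinge axis, at the back of the box, 97.5 mm above the shelf; the axis runs along the box's y.
- lid (a joint): Opening of the lid in rad: 0 shut, stop at 1.85. Locked, it cannot rise. Unlocked, a spring lifts it to about 0.43 (front edge 65 mm above shut) and leaves it there; from there it is pushed up by hand with 1 to 2 N. Past about 1.6 it falls back to the stop by its own weight and stays; left short of upright it falls back to 0.43.
- teal_kettlebell: Teal vinyl kettlebell, 108 mm across, about 165 mm high, 4 kg; origin under its base. Leave it.
- black_kettlebell: Black iron kettlebell, 128 mm across, about 190 mm high, 8 kg; origin under its base. Leave it.
- grip_trainer: Orange hand-grip trainer lying on the shelf, about 160 x 115 x 26 mm; origin under its middle. Leave it.
- water_bottle: Blue water bottle standing, 68 mm across, 200 mm high; origin under its base. Leave it.
Things that resemble listed ones, but are neither listed nor needed, are in the scene too. What is shaped like the part that bears teal_key_grip but pink is not meant.

How it is judged:
By the outcome, as a careful person would: the job done as asked, in the order asked, and still so for the second after the job is handed in, with the robot touching nothing.
It also fails if it takes over 59 s, if anything falls off the work surface, if the arm or the gripper's body presses on something with over 40 N, if the wrist force passes 120 N, or if a joint passes its speed limit or range.

## Working session

There is one attempt and no reset: what is moved stays moved. The work goes in short steps, Python scripts to look and compute and a tool call to move; the robot and the scene stay as the last step left them, time stands still between calls to the robot, and variables do not carry over. Pictures are saved under pics/ and viewed, at most 10 in all, crops included, and the job is handed in when it is done.

Besides the shell and the picture viewer there is one more tool, called after "Request:" as name(argument=value, ...) on one line, values as JSON. jog_arm: Moves the arm, as the interface text tells. Shifts and turns lie within -1 to 1; 1 stands for 4 cm of shift or 4 degrees of turn. Its arguments: {"type":"object","properties":{"motion":{"type":"array","items":{"type":"number"}},"grip_force":{"type":"number"}},"required":["motion"]}

```bash
ls; mkdir -p pics; python3 - <<'E'
from rig import robot
import cv2
for n in("side","top"):
    cv2.imwrite(f"pics/{n}0.png",cv2.resize(robot.camera(n),None,fx=1.5,fy=1.5,interpolation=cv2.INTER_CUBIC))
    c=robot.calibration(n);print(n,c)
print(robot.tip_reach,robot.get_obs())
E
```

```text
pics
side {'fx': 362.1329634593875, 'fy': 362.1329634593875, 'cx': 252.52414200890567, 'cy': 187.08961313589467, 'R': array([[ 0.71572053, -0.69837375,  0.0042696 ],
       [-0.55342488, -0.5708791 , -0.60647997],
       [ 0.42598711,  0.43170727, -0.7950873 ]]), 't': array([-0.45264689,  0.33669726,  0.89296668])}
top {'fx': 378.58833338374393, 'fy': 378.58833338374393, 'cx': 257.06370077849556, 'cy': 193.68894803989514, 'R': array([[ 0.02409938, -0.9996976 , -0.00489127],
       [-0.97750246, -0.02253824, -0.20971639],
       [ 0.20954273,  0.00983526, -0.97775003]]), 't': array([-0.06179211,  0.5882785 ,  1.1407867 ])}
0.011 {'time': 0.1, 'q': array([ 9.97514158e-01,  5.28384129e-01,  1.43378654e+00, -2.66380135e-05,
        1.18139367e+00, -1.78490861e-01]), 'joint_velocities': array([ 0.00200992, -0.00231746, -0.00330634, -0.00123071, -0.00043863,
       -0.00107764]), 'joint_torque': array([-1.34245934e-04, -4.40984845e+01, -1.77151322e+01,  6.35072007e-02,
        5.33855287e-02, -4.24880432e-05]), 'position': array([0.23996923, 0.57632841, 0.19985888]), 'tool_rot': array([ 1.96111162e-01,  9.80581175e-01, -9.21537287e-04, -3.50444052e-04]), 'ft_force': array([-0.40936242, -0.29836441,  1.12799197]), 'moment': array([-0.00641283, -0.00234252,  0.00861472]), 'grip_force': 0.0, 'grip_width': 0.0869155545415203}
```

View pics/top0.png

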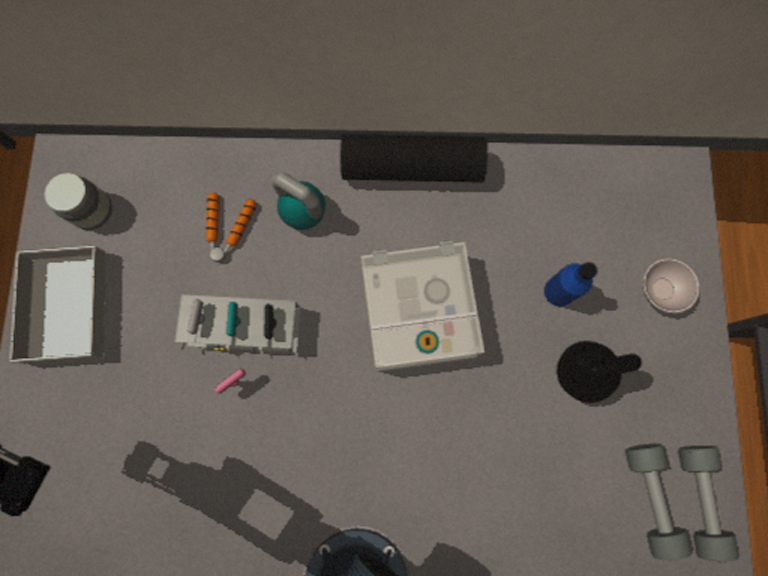

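View pics/side0.png

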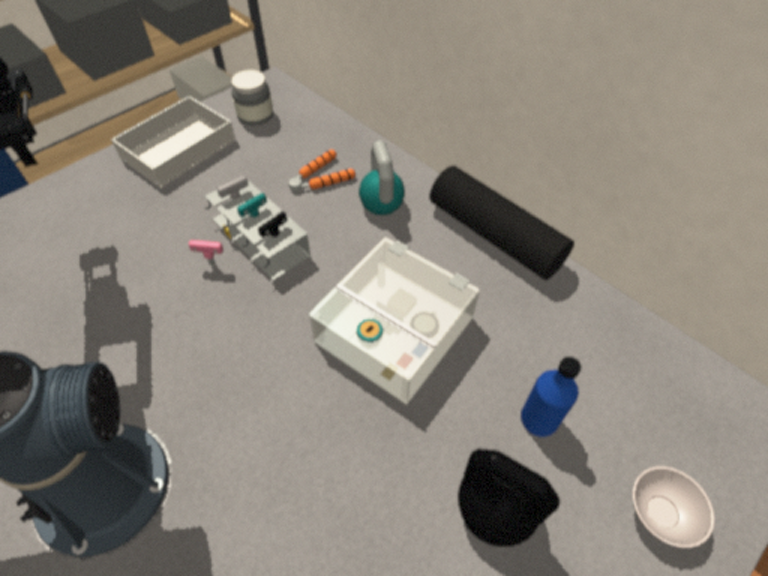

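The key candidates in the top picture are grey (195,316), teal (232,319), black (269,321) and a loose pink one (230,380). By the description I choose teal. The lock is at (427,342). In the side picture the teal key is at (252,205) and the lock at (370,329). I'll check both in one close crop.

```bash
python3 - <<'E'
from rig import robot
import cv2,numpy as np
a={n:robot.camera(n) for n in("side","top")}
def crop(n,u,v,w=50,h=37,s=8):
    return cv2.resize(a[n][v-h:v+h,u-w:u+w],(400,300),interpolation=cv2.INTER_CUBIC)
# 4x: pixel = (u0-50 + x/4, v0-37+y*74/300)
im=np.vstack([np.hstack([crop("top",155,213),crop("top",285,225)]),np.hstack([crop("side",168,137),crop("side",247,219)])])
im=np.clip(im.astype(float)*1.3,0,255).astype(np.uint8)
cv2.imwrite("pics/c1.png",im)
E
```

```text
(no output)
```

View pics/c1.png

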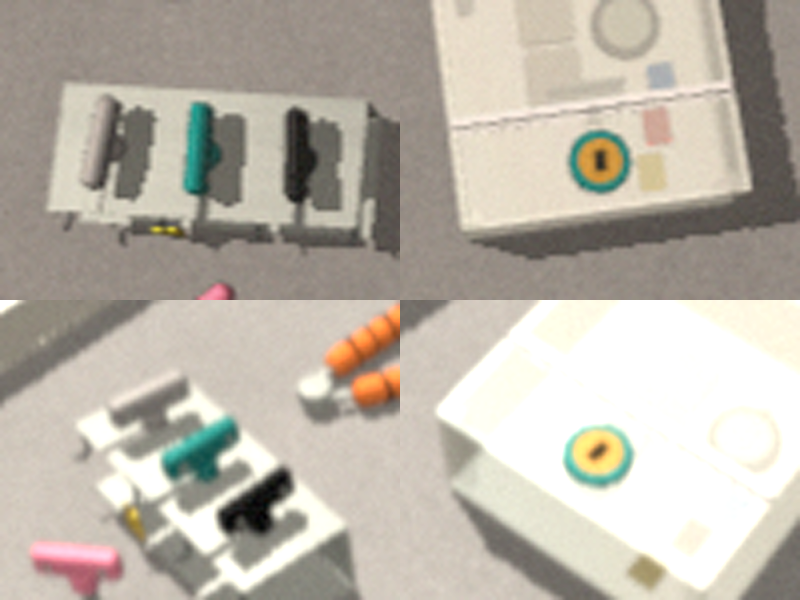

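```bash
cat > h.py <<'E'
from rig import robot
import cv2,numpy as np
from scipy.optimize import least_squares
def proj(n,X):
    c=robot.calibration(n);p=np.atleast_2d(X)@c["R"].T+c["t"]
    return np.c_[c["fx"]*p[:,0]/p[:,2]+c["cx"],c["fy"]*p[:,1]/p[:,2]+c["cy"]]
def back(n,uv,z):
    c=robot.calibration(n);d=c["R"].T@[(uv[0]-c["cx"])/c["fx"],(uv[1]-c["cy"])/c["fy"],1];o=-c["R"].T@c["t"]
    return o+d*(z-o[2])/d[2]
def teal(img,u,v,w,h):
    hsv=cv2.cvtColor(img,cv2.COLOR_BGR2HSV);m=cv2.inRange(hsv,(78,90,25),(98,255,255))
    k=np.zeros_like(m);k[v-h:v+h,u-w:u+w]=m[v-h:v+h,u-w:u+w];return k
def mom(m):
    M=cv2.moments(m,True);return np.array([M["m10"]/M["m00"],M["m01"]/M["m00"],.5*np.arctan2(2*M["mu11"],M["mu20"]-M["mu02"])]),M["m00"]
def model(n,p,z):
    x,y,a=p;c,s=np.cos(a),np.sin(a)
    B=np.array([[i*.035,j*.008,k*.013] for i in(-1,1) for j in(-1,1) for k in(-1,1)])
    t=np.linspace(0,6.28,16);C=np.array([[.011*np.cos(q),.011*np.sin(q),k] for q in t for k in(-.013,-.027)])
    S=8;m=np.zeros((384*S,512*S),np.uint8)
    for P in(B,C):
        W=P@np.array([[c,-s,0],[s,c,0],[0,0,1]]).T+[x,y,z]
        cv2.fillPoly(m,[cv2.convexHull(np.round((proj(n,W)+.5)*S).astype(np.int32))],1)
    r,A=mom(m);r[:2]=(r[:2]+.5)/S-.5;return r,A/S/S
def fitkey(p0,z,win,views=("top","side")):
    me={}
    for n in views:
        me[n]=mom(teal(robot.camera(n),*win[n]));print(n,me[n])
    def f(p):
        r=[]
        for n in views:
            d=model(n,p,z)[0]-me[n][0];d[2]=20*np.sin(d[2]);r+=list(d)
        return r
    s=least_squares(f,p0,diff_step=1e-2,x_scale=[.1,.1,.3]);print("key",s.x.round(4),"res",s.fun.round(2),[model(n,s.x,z)[1] for n in views]);return s.x
E
python3 - <<'E'
from h import *
p0=list(back("top",(154.5,212.5),.105)[:2])+[0.03]
w={"top":(155,213,14,20),"side":(168,137,16,16)}
fitkey(p0,.102,w)
for n in("top","side"): fitkey(p0,.102,w,(n,))
for n,u,v in(("top",285,228),("side",247,220)):
    im=robot.camera(n);m=teal(im,u,v,14,12)
    cn=max(cv2.findContours(m,0,2)[0],key=cv2.contourArea);e=cv2.fitEllipse(cn);print(n,"ring",e,back(n,e[0],.104))
    q=cv2.resize(im[v-12:v+12,u-12:u+12],None,fx=8,fy=8,interpolation=2);g=cv2.cvtColor(q,6)
    yy,xx=np.mgrid[:192,:192];cc=((np.array(e[0])+.5-[u-12,v-12])*8);k=((g<75)&(np.hypot(xx-cc[0],yy-cc[1])<40)).astype(np.uint8)
    r,A=mom(k);o=(r[:2]+.5)/8-.5+[u-12,v-12];d=np.array([np.cos(r[2]),np.sin(r[2])])
    P=back(n,o,.106);Q=back(n,o+d*3,.106)-back(n,o-d*3,.106);print("slot",A/64,o,P,np.arctan(Q[1]/Q[0]))
# box edges (1.5x picture): strip seam and front edge, at z=.1
s=[back("top",np.array(p)/1.5,.1) for p in((372,329),(478,317),(376,369),(483,352))];print(np.round(s,3))
E
```

```text
top (array([154.46825397, 212.57142857,  -1.49897821]), 126.0)
side (array([167.6962963 , 136.64444444,  -0.6336274 ]), 135.0)
key [0.5151 0.2636 0.0301] res [-0.16  0.15 -0.67  0.3   0.28  0.35] [193.796875, 239.03125]
top (array([154.34710744, 212.73553719,  -1.50911189]), 121.0)Traceback (most recent call last):
  File "<stdin>", line 5, in <module>
  File "h.py", line 33, in fitkey
    s=least_squares(f,p0,diff_step=1e-2,x_scale=[.1,.1,.3]);print("key",s.x.round(4),"res",s.fun.round(2),[model(n,s.x,z)[1] for n in views]);return s.x
    return func(*args, **kwargs)
    result = trf(vector_fun.fun, vector_fun.jac, x0, f0, J0, lb, ub, ftol, xtol,
                 gtol, max_nfev, x_scale, loss_function, tr_solver,
                 tr_options.copy(), verbose, callback=callback_wrapped)
    return trf_no_bounds(
        fun, jac, x0, f0, J0, ftol, xtol, gtol, max_nfev, x_scale,
        loss_function, tr_solver, tr_options, verbose, callback=callback)
    f_new = fun(x_new)
    self._update_fun()
    ~~~~~~~~~~~~~~~~^^
    self.f = self.fun_wrapped(xp_copy(self.x))
             ~~~~~~~~~~~~~~~~^^^^^^^^^^^^^^^^^
    return np.atleast_1d(self.fun(x))
                         ~~~~~~~~^^^
    return self.f(x, *self.args, **self.kwargs)
           ~~~~~~^^^^^^^^^^^^^^^^^^^^^^^^^^^^^^
  File "h.py", line 31, in f
    d=model(n,p,z)[0]-me[n][0];d[2]=20*np.sin(d[2]);r+=list(d)
      ~~~~~^^^^^^^
  File "h.py", line 23, in model
    r,A=mom(m);r[:2]=(r[:2]+.5)/S-.5;return r,A/S/S
        ~~~^^^
  File "h.py", line 14, in mom
    M=cv2.moments(m,True);return np.array([M["m10"]/M["m00"],M["m01"]/M["m00"],.5*np.arctan2(2*M["mu11"],M["mu20"]-M["mu02"])]),M["m00"]
                                           ~~~~~~~~^~~~~~~~~
ZeroDivisionError: float division by zero
```

```bash
sed -i 's/(78,90,25),(98,255,255)/(72,55,20),(104,255,255)/; s/diff_step=1e-2/diff_step=1e-2,bounds=(np.array(p0)-.05,np.array(p0)+.05)/' h.py
python3 - <<'E'
from h import *
p0=list(back("top",(154.5,212.5),.105)[:2])+[0.03]
w={"top":(155,213,14,20),"side":(168,137,16,16)}
fitkey(p0,.102,w)
for n,u,v in(("top",285,228),("side",247,220)):
    im=robot.camera(n);m=teal(im,u,v,14,12)
    cn=max(cv2.findContours(m,0,2)[0],key=cv2.contourArea);e=cv2.fitEllipse(cn);print(n,"ring",e,back(n,e[0],.104))
    q=cv2.resize(im[v-12:v+12,u-12:u+12],None,fx=8,fy=8,interpolation=2);g=cv2.cvtColor(q,6)
    yy,xx=np.mgrid[:192,:192];cc=((np.array(e[0])+.5-[u-12,v-12])*8);k=((g<75)&(np.hypot(xx-cc[0],yy-cc[1])<40)).astype(np.uint8)
    r,A=mom(k);o=(r[:2]+.5)/8-.5+[u-12,v-12];d=np.array([np.cos(r[2]),np.sin(r[2])])
    P=back(n,o,.106);Q=back(n,o+d*3,.106)-back(n,o-d*3,.106);print("slot",A/64,o,P,np.arctan(Q[1]/Q[0]))
s=[back("top",np.array(p)/1.5,.1) for p in((372,329),(478,317),(376,369),(483,352))];print(np.round(s,3))
E
```

```text
top (array([154.49635036, 212.43065693,  -1.5093995 ]), 137.0)
side (array([167.6918239 , 136.63522013,  -0.65464521]), 159.0)
key [0.5151 0.2637 0.0299] res [-0.29  0.26 -0.46  0.31  0.28  0.76] [195.0625, 239.3125]
top ring ((284.4866638183594, 227.3712158203125), (14.257255554199219, 14.592573165893555), 178.3047332763672) [ 0.47898727 -0.13324006  0.104     ]
slot 10.8125 [284.66925578 227.14721821] [ 0.47942546 -0.13365214  0.106     ] 0.033718141092355526
side ring ((245.9539031982422, 219.3619384765625), (14.024110794067383, 15.800731658935547), 82.07242584228516) [ 0.4777094  -0.13308884  0.104     ]
slot 2.0 [246.15429688 218.85449219] [ 0.47832014 -0.13324364  0.106     ] 0.06093466201733793
[[ 0.501 -0.023  0.1  ]
 [ 0.531 -0.237  0.1  ]
 [ 0.421 -0.033  0.1  ]
 [ 0.46  -0.246  0.1  ]]
```

```bash
cat > go.py <<'E'
import sys
from rig import robot
import numpy as np
from scipy.spatial.transform import Rotation as Ro
# usage: go.py x y z yaw_deg(of key bar) -> shift units in present tool axes, turn units
x,y,z,a=map(float,sys.argv[1:5]);o=robot.get_obs();R=Ro.from_quat(o["tool_rot"])
c,s=np.cos(np.radians(a)),np.sin(np.radians(a));T=Ro.from_matrix(np.array([[-c,-s,0],[-s,c,0],[0,0,-1]]))
print("t",o["time"],"shift",(R.inv().apply(np.array([x,y,z])-o["position"])/.04).round(3),"turn",(np.degrees((R.inv()*T).as_rotvec())/4).round(3))
print("pos",o["position"].round(4),"yaw",np.degrees(np.arctan2(*(-R.as_matrix()[[1,0],0]))).round(2),"F",o["ft_force"].round(1),"w",round(o["grip_width"],4),"q",o["q"].round(2))
E
python3 go.py .515 .2637 .2 1.7
```

```text
t 0.55 shift [-9.349 -4.586  0.019] turn [-1.00e-03 -0.00e+00 -6.08e+00]
pos [0.2403 0.5769 0.2007] yaw -22.62 F [0.7 0.6 0.2] w 0.0868 q [ 1.    0.53  1.43 -0.    1.18 -0.18]
```

Request:
jog_arm(motion=[-0.78, -0.382, 0, 0, 0, 0, 0, -0.78, -0.382, 0, 0, 0, 0, 0, -0.78, -0.382, 0, 0, 0, 0, 0, -0.78, -0.382, 0, 0, 0, 0, 0, -0.78, -0.382, 0, 0, 0, 0, 0, -0.78, -0.382, 0, 0, 0, 0, 0, -0.78, -0.382, 0, 0, 0, 0, 0, -0.78, -0.382, 0, 0, 0, 0, 0, -0.78, -0.382, 0, 0, 0, 0, 0, -0.78, -0.382, 0, 0, 0, 0, 0, -0.78, -0.382, 0, 0, 0, 0, 0, -0.77, -0.382, 0, 0, 0, 0, 0], grip_force=30)

```text
time: 2.05
position: [0.5159, 0.2629, 0.2009]
tool_rot: [0.196, 0.981, 0.0, 0.0]
ft_force: [-0.3, -0.1, 0.4]
grip_width: 0.0434
grip_force: 0.0
```

Request:
jog_arm(motion=[0, 0, 0, 0, 0, -1, 0, 0, 0, 0, 0, 0, -1, 0, 0, 0, 0, 0, 0, -1, 0, 0, 0, 0, 0, 0, -1, 0, 0, 0, 0, 0, 0, -1, 0, 0, 0, 0, 0, 0, -1, 0, 0, 0, 0, 0, 0, 0, 0, 0, 0, 0, 0, 0, 0, 0])

```text
time: 3.05
position: [0.5151, 0.2638, 0.2008]
tool_rot: [-0.012, 1.0, -0.0, 0.0]
ft_force: [-0.1, -0.1, -0.1]
grip_width: 0.0438
grip_force: 0.0
```

```bash
python3 go.py .515 .2637 .102 1.7; python3 - <<'E'
from h import *
a={n:robot.camera(n) for n in("side","top")}
p=[proj(n,[.515,.2637,.115])[0].astype(int) for n in a]
im=np.hstack([cv2.resize(a[n][max(0,v-37):v+37,u-37:u+37],(400,400),interpolation=2) for n,(u,v) in zip(a,p)])
cv2.imwrite("pics/c2.png",np.clip(im*1.3,0,255))
E
```

```text
t 3.05 shift [ 2.00e-03 -3.00e-03  2.47e+00] turn [-0.     0.001 -0.094]
pos [0.5151 0.2638 0.2008] yaw 1.32 F [-0.1 -0.1 -0.1] w 0.0438 q [ 0.28  0.46  1.55 -0.    1.13 -1.31][ WARN:0@1.090] global loadsave.cpp:1063 imwrite_ Unsupported depth image for selected encoder is fallbacked to CV_8U.
```

View pics/c2.png

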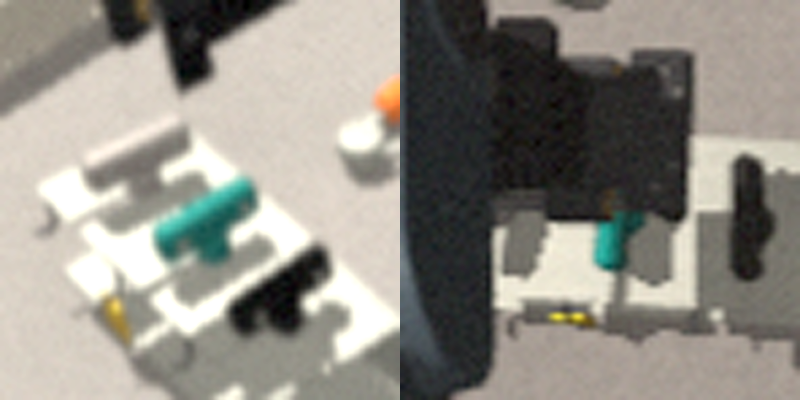

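The picture shows the teal key upright under the open fingers (side crop (205,215), top crop (615,240)), with the grey and black keys clear. I'll descend and grasp.

Request:
jog_arm(motion=[0, 0, 0.5, 0, 0, 0, 0, 0, 0, 0.5, 0, 0, 0, 0, 0, 0, 0.5, 0, 0, 0, 0, 0, 0, 0.5, 0, 0, 0, 0, 0, 0, 0.25, 0, 0, 0, 0, 0, 0, 0.22, 0, 0, 0, 0, 0, 0, 0, 0, 0, 0, 0, 0, 0, 0, 0, 0, 0, 1, 0, 0, 0, 0, 0, 0, 1, 0, 0, 0, 0, 0, 0, 1, 0, 0, 0, 0, 0, 0, 1, 0, 0, 0, 0, 0, 0, 1])

```text
time: 4.65
position: [0.5151, 0.2638, 0.102]
tool_rot: [-0.012, 1.0, 0.0, 0.0]
ft_force: [0.5, -1.0, -0.3]
grip_width: 0.0037
grip_force: 0.0
```

```bash
python3 - <<'E'
from h import *
print(robot.get_obs()["grip_width"],robot.get_obs()["grip_force"])
a={n:robot.camera(n) for n in("side","top")}
p=[proj(n,[.515,.2637,.105])[0].astype(int) for n in a]
im=np.hstack([cv2.resize(a[n][max(0,v-37):v+37,u-37:u+37],(400,400),interpolation=2) for n,(u,v) in zip(a,p)])
cv2.imwrite("pics/c3.png",np.clip(im*1.3,0,255).astype(np.uint8))
E
```

```text
0.0036670169258656627 0.0
```

View pics/c3.png

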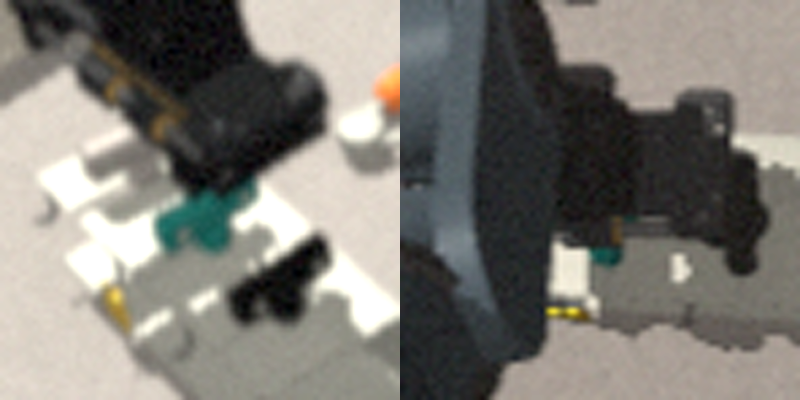

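```bash
python3 - <<'E'
from h import *
me={"top":(154.5,212.43,-1.5094),"side":(167.69,136.635,-.6546)}
def f(p):
    r=[]
    for n in me:
        d=model(n,p[:3],p[3])[0]-me[n];d[2]=20*np.sin(d[2]);r+=list(d)
    return r
s=least_squares(f,[.515,.264,.03,.102],diff_step=1e-2,x_scale=[.1,.1,.3,.1]);print(s.x,s.fun)
P=lambda n,X:proj(n,X)[0]
u,v=P("side",[.515,.2637,.105]).astype(int)
for z in(.091,.102,.115): print(z,(P("side",[.515,.2637,z])-[u-37,v-37]+.5)*400/74)
for X in([.55,.264,.115],[.48,.263,.115],[.55,.264,.089]): print(X,(P("side",X)-[u-37,v-37]+.5)*400/74)
# ring/slot triangulate
a=robot.calibration("top");b=robot.calibration("side")
def ray(c,uv):return np.r_[ (uv[0]-c["cx"])/c["fx"],(uv[1]-c["cy"])/c["fy"],1]@c["R"],-c["R"].T@c["t"]
d1,o1=ray(a,(284.49,227.37));d2,o2=ray(b,(245.95,219.36))
t=np.linalg.lstsq(np.c_[d1,-d2],o2-o1,rcond=None)[0];print("ring",o1+d1*t[0],o2+d2*t[1])
E
```

```text
[0.51584078 0.26404351 0.03       0.10213509] [-0.34108055 -0.02121028 -0.51221226  0.41695546  0.05274368  0.69016088]
0.091 [210.63549101 222.92885469]
0.102 [207.24547664 209.5285994 ]
0.115 [203.1717246  193.42562421]
[0.55, 0.264, 0.115] [251.50247477 163.96186322]
[0.48, 0.263, 0.115] [153.95224389 224.03991716]
[0.55, 0.264, 0.089] [258.6197488  195.98997913]
ring [ 0.47907078 -0.1332914   0.10336179] [ 0.47805027 -0.13270497  0.1031965 ]
```

```bash
python3 - <<'E'
from h import *
o=robot.get_obs();print(o["grip_width"],o["position"],o["ft_force"].round(1),o["q"].round(4))
im=robot.camera("side")
u,v=proj("side",[.515,.2637,.105])[0].astype(int)
k=14;c=cv2.resize(im[v-24:v+18,u-26:u+30],None,fx=k,fy=k,interpolation=2);c=np.clip(c*1.5,0,255).astype(np.uint8)
def dot(X,col):
    p=(proj("side",X)[0]-[u-26,v-24]+.5)*k;cv2.circle(c,tuple(int(q) for q in p),4,col,-1)
for z in(.091,.102,.110,.14,.16): dot([.5151,.2638,z],(0,0,255))
for y in(.254,.274):dot([.5151,y,.091],(0,255,0))
cv2.imwrite("pics/c4.png",c);print(c.shape)
E
```

```text
0.0017546671780651656 [0.51507018 0.26379779 0.10196153] [ 0.2 -0.1 -0.5] [ 0.2803  0.5962  1.6398  0.      0.9056 -1.3145]
(588, 784, 3)
```

View pics/c4.png

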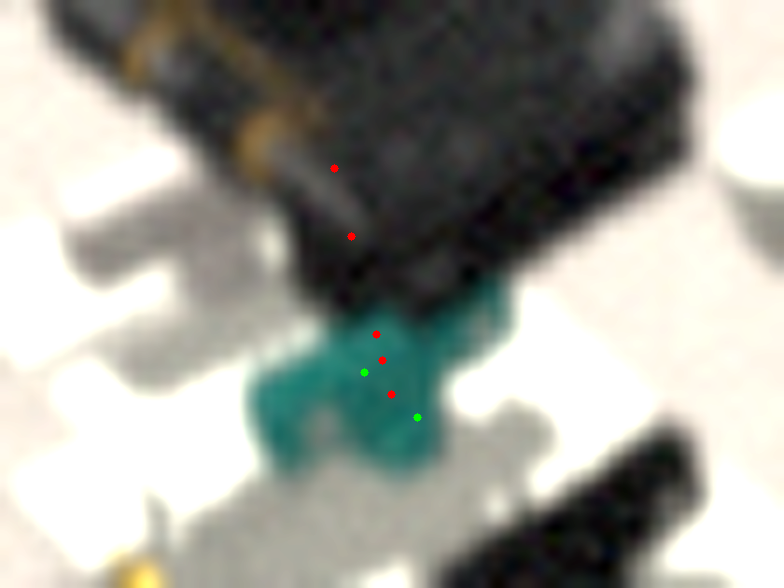

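The picture shows the dark fingertips ending at about (380,310), above the bar, while the projected tip at (391,395) has teal in front of it. So the tips are higher than I reckoned or lie behind the bar. I'll open the fingers and compare.

Request:
jog_arm(motion=[0, 0, 0, 0, 0, 0, 0, 0, 0, 0, 0, 0, 0, 0, 0, 0, 0, 0, 0, 0, 0, 0, 0, 0, 0, 0, 0, 0])

```text
time: 5.3
position: [0.515, 0.2638, 0.1019]
tool_rot: [-0.012, 1.0, -0.0, -0.0]
ft_force: [0.7, 0.4, 1.8]
grip_width: 0.0331
grip_force: 0.0
```

```bash
python3 - <<'E'
from h import *
o=robot.get_obs();print(o["grip_width"],o["position"])
ims=[]
for n,dx in(("side",0),("top",0)):
    im=robot.camera(n);u,v=proj(n,[.515,.2637,.12])[0].astype(int)
    k=8;c=cv2.resize(im[v-36:v+36,u-24:u+26],None,fx=k,fy=k,interpolation=2);c=np.clip(c*1.7,0,255).astype(np.uint8)
    def dot(X,col):
        p=(proj(n,X)[0]-[u-24,v-36]+.5)*k;cv2.circle(c,tuple(int(q) for q in p),3,col,-1)
    for y in(.2638-.022,.2638+.022):
        for x in(.5055,.5245):
            for z in (.091,.161):dot([x,y,z],(0,0,255) if z<.1 else (0,255,0))
    ims.append(c)
c=np.hstack(ims)
cv2.imwrite("pics/c5.png",c);print(c.shape)
E
```

```text
0.03308981093904797 [0.51504803 0.26380955 0.1019318 ]
(576, 800, 3)
```

View pics/c5.png

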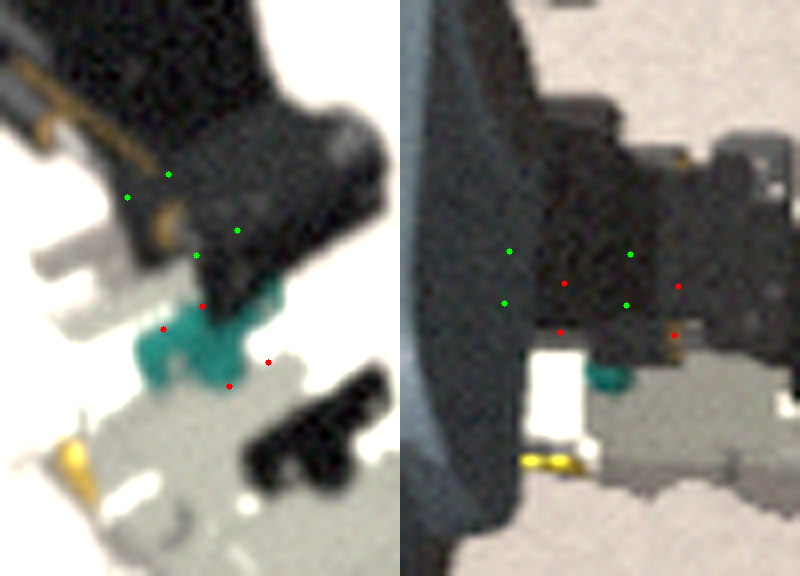

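Both tips sit about 26 mm higher than the reading implies: -y tip seen at (220,315) against a predicted (236,370). The key and the ring triangulate to their stated heights. I'll descend by feel in small steps.

Request:
jog_arm(motion=[0, 0, 0, 0, 0, 0, -0.05, 0, 0, 0.1, 0, 0, 0, -0.05, 0, 0, 0.1, 0, 0, 0, -0.05, 0, 0, 0.1, 0, 0, 0, -0.05, 0, 0, 0, 0, 0, 0, -0.05])

```text
time: 6.02
position: [0.5147, 0.2637, 0.0894]
tool_rot: [-0.012, 1.0, -0.0, -0.001]
ft_force: [0.4, 0.4, 0.5]
grip_width: 0.0456
grip_force: 0.0
```

Request:
jog_arm(motion=[0, 0, 0.08, 0, 0, 0, -0.05, 0, 0, 0.08, 0, 0, 0, -0.05, 0, 0, 0, 0, 0, 0, -0.05])

```text
time: 6.4
position: [0.5148, 0.2637, 0.0832]
tool_rot: [-0.012, 1.0, -0.0, -0.0]
ft_force: [0.4, -0.2, -0.3]
grip_width: 0.0456
grip_force: 0.0
```

Request:
jog_arm(motion=[0, 0, 0, 0, 0, 0, 0.3, 0, 0, 0, 0, 0, 0, 0.6, 0, 0, 0, 0, 0, 0, 1, 0, 0, 0, 0, 0, 0, 1], grip_force=6)

```text
time: 6.9
position: [0.515, 0.2638, 0.0836]
tool_rot: [-0.012, 1.0, 0.0, -0.0]
ft_force: [-0.6, 0.9, -0.1]
grip_width: 0.0161
grip_force: 6.0
```

Request:
jog_arm(motion=[0, 0, 0, 0, 0, 0, 0.3, 0, 0, 0, 0, 0, 0, 0.3, 0, 0, 0.06, 0, 0, 0, 0.3, 0, 0, 0.06, 0, 0, 0, 0.3, 0, 0, 0, 0, 0, 0, 1, 0, 0, 0, 0, 0, 0, 1, 0, 0, 0, 0, 0, 0, 1, 0, 0, 0, 0, 0, 0, 1], grip_force=35)

```text
time: 7.9
position: [0.515, 0.2638, 0.0787]
tool_rot: [-0.012, 1.0, -0.0, -0.0]
ft_force: [-0.3, -0.1, -0.6]
grip_width: 0.0156
grip_force: 35.0
```

```bash
python3 go.py .515 .2637 .0785 1.7;python3 - <<'E'
from h import *
m=teal(robot.camera("side"),168,137,16,16);print(mom(m),cv2.boundingRect(m))
E
```

```text
t 7.9 shift [ 0.    -0.003  0.005] turn [-0.    -0.001 -0.08 ]
pos [0.515  0.2638 0.0787] yaw 1.38 F [-0.3 -0.1 -0.6] w 0.0156 q [ 0.28  0.63  1.65 -0.    0.86 -1.31]
(array([1.64858586e+02, 1.39232323e+02, 1.61461829e-01]), 99.0) (158, 125, 22, 20)
```

Gripped at 15.6 mm, so this is the bar. The seat is at TCP z − 3.7 mm. Now straight up.

Request:
jog_arm(motion=[0, 0, -0.15, 0, 0, 0, 1, 0, 0, -0.25, 0, 0, 0, 1, 0, 0, -0.25, 0, 0, 0, 1, 0, 0, -0.25, 0, 0, 0, 1, 0, 0, -0.35, 0, 0, 0, 1, 0, 0, -0.4, 0, 0, 0, 1, 0, 0, -0.4, 0, 0, 0, 1, 0, 0, -0.4, 0, 0, 0, 1, 0, 0, -0.1, 0, 0, 0, 1, 0, 0, 0, 0, 0, 0, 1])

```text
time: 9.2
position: [0.515, 0.2638, 0.181]
tool_rot: [-0.012, 1.0, 0.0, 0.0]
ft_force: [0.7, -0.1, -1.1]
grip_width: 0.0156
grip_force: 35.0
```

```bash
python3 go.py .4785 -.1332 .18 2; python3 - <<'E'
from h import *
im=robot.camera("side")
u,v=proj("side",[.515,.264,.19])[0].astype(int);print(u,v)
m=teal(im,u,v,22,22);print(mom(m),cv2.boundingRect(m)); print(proj("side",[[.515,.264,.203],[.48,.263,.203],[.55,.265,.203]]))
E
```

```text
t 9.2 shift [ 1.153 -9.9    0.024] turn [ 0.     0.004 -0.155]
pos [0.515  0.2638 0.181 ] yaw 1.38 F [ 0.7 -0.1 -1.1] w 0.0156 q [ 0.28  0.49  1.57 -0.    1.08 -1.31]
162 114
(array([158.94827586, 113.79310345,  -0.68538638]), 116.0) (152, 94, 29, 27)
[[161.54023996 111.54793983]
 [151.80830484 117.32388577]
 [170.99575975 105.93604759]]
```

The key is in hand and raised: teal now centres near (159,114) in the side picture, as predicted. Next I move over to the lock.

Request:
jog_arm(motion=[0.1, -0.5, 0, 0, 0, 0, 1, 0.1, -0.9, 0, 0, 0, 0, 1, 0.1, -0.95, 0, 0, 0, 0, 1, 0.1, -0.95, 0, 0, 0, 0, 1, 0.1, -0.95, 0, 0, 0, 0, 1, 0.1, -0.95, 0, 0, 0, 0, 1, 0.1, -0.95, 0, 0, 0, 0, 1, 0.1, -0.95, 0, 0, 0, 0, 1, 0.1, -0.95, 0, 0, 0, 0, 1, 0.1, -0.9, 0, 0, 0, 0, 1, 0.15, -0.9, 0, 0, 0, 0, 1, 0, -0.05, 0, 0, 0, -0.15, 1])

```text
time: 10.75
position: [0.4774, -0.1359, 0.1803]
tool_rot: [-0.015, 1.0, -0.0, -0.001]
ft_force: [0.3, 0.5, -1.0]
grip_width: 0.0159
grip_force: 35.0
```

```bash
python3 go.py .4785 -.1332 .146 2; python3 - <<'E'
from h import *
ims=[]
for n in("side","top"):
    im=robot.camera(n);u,v=proj(n,[.4785,-.1332,.14])[0].astype(int)
    k=8;c=cv2.resize(im[v-30:v+30,u-25:u+25],None,fx=k,fy=k,interpolation=2);c=np.clip(c*1.3,0,255).astype(np.uint8)
    def dot(X,col):
        p=(proj(n,X)[0]-[u-25,v-30]+.5)*k;cv2.circle(c,tuple(int(q) for q in p),3,col,-1)
    dot([.4785,-.1332,.106],(0,0,255));dot([.4785,-.1332,.177-.034],(255,0,255));dot([.4785,-.1332,.177],(255,0,0))
    ims.append(c)
cv2.imwrite("pics/c6.png",np.hstack(ims))
E
```

```text
t 10.75 shift [-0.03   0.068  0.858] turn [-0.003 -0.015 -0.059]
pos [ 0.4774 -0.1359  0.1803] yaw 1.76 F [ 0.3  0.5 -1. ] w 0.0159 q [-0.5   0.38  1.77 -0.    0.99 -2.1 ]
```

View pics/c6.png

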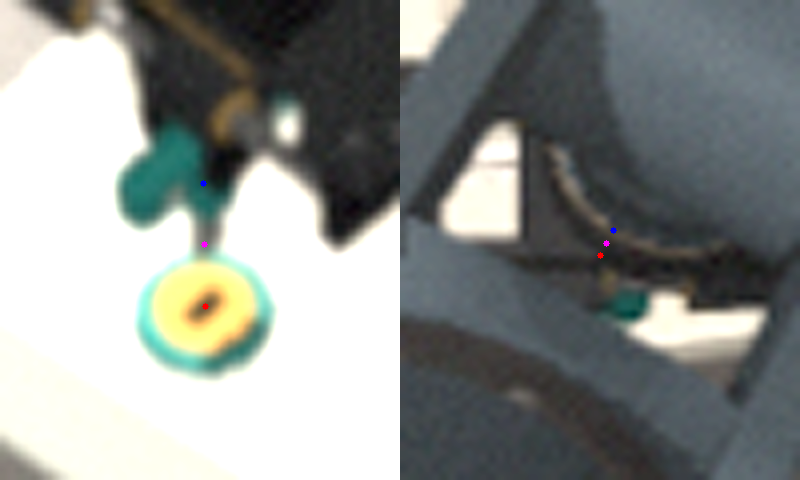

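The blade tip shows at (206,248), exactly where predicted, and the slot at (205,307) is on the mark. I'll check the slot angle numerically before lowering.

```bash
python3 - <<'E'
from h import *
o=robot.get_obs()
L=np.array([.4785,-.1332,.106]);n="side"
g=np.mean([cv2.cvtColor(robot.camera(n),6).astype(float) for _ in range(4)],0).astype(np.float32)
s=.016;w=[[s,s],[s,-s],[-s,-s],[-s,s]]   # rectified: rows down = -x, cols right = -y
H=cv2.getPerspectiveTransform(np.float32([[0,0],[320,0],[320,320],[0,320]]),(proj(n,[L+[a,b,0] for a,b in w])).astype(np.float32))
r=cv2.warpPerspective(g,H,(320,320),flags=cv2.INTER_CUBIC|cv2.WARP_INVERSE_MAP)
yy,xx=np.mgrid[:320,:320]
X=(160-yy)/10000*1.0;Y=(160-xx)/10000
for R in(.010,.012):
    for it in range(1):
        k=np.hypot(X,Y)<R;bg=np.percentile(r[k],70)
        for th in(.85,.7):
            W=np.where(k,np.clip(bg*th-r,0,None),0);W/=W.sum();mx,my=(W*X).sum(),(W*Y).sum()
            C=[(W*(X-mx)**2).sum(),(W*(Y-my)**2).sum(),(W*(X-mx)*(Y-my)).sum()]
            print(R,th,"off mm",mx*1e3,my*1e3,"yaw",.5*np.arctan2(2*C[2],C[0]-C[1]),"sd",np.sqrt(C[:2])*1e3)
# box yaw from side picture: seam line ends (1.5x) 
a,b=back(n,np.array((340,290))/1.5,.1),back(n,np.array((434,345))/1.5,.1);print(a,b,np.arctan2(b[0]-a[0],a[1]-b[1]))
print(o["position"],o["ft_force"].round(1))
E
python3 go.py .4785 -.1332 .146 3
```

```text
0.01 0.85 off mm -0.38910308598351784 -0.10431365149180678 yaw 0.09127238593512317 sd [3.34592834 1.83596588]
0.01 0.7 off mm -0.3459684278163966 -0.08562932982800434 yaw 0.06941145720953813 sd [2.80067275 1.38698762]
0.012 0.85 off mm -0.42252188083314657 -0.5904067960392556 yaw 0.29753475568795945 sd [3.50577986 2.96845823]
0.012 0.7 off mm -0.3674049001949266 -0.10182299636187012 yaw 0.08243861146714285 sd [2.96550524 1.56216567]
[ 0.49990968 -0.03166073  0.1       ] [ 0.53787944 -0.23337393  0.1       ] 0.18605922071078257
[ 0.47742532 -0.13358544  0.18028532] [-0.3 -0.2 -1.5]
t 11.05 shift [-0.006 -0.026  0.866] turn [ 0.007 -0.008 -0.237]
pos [ 0.4783 -0.1322  0.1806] yaw 2.05 F [ 0.2 -0.2 -0.7] w 0.0156 q [-0.5   0.38  1.77  0.    0.99 -2.1 ]
```

Request:
jog_arm(motion=[0, -0.025, 0.2, 0, 0, -0.3, 1, 0, 0, 0.25, 0, 0, 0, 1, 0, 0, 0.2, 0, 0, 0, 1, 0, 0, 0.1, 0, 0, 0, 1, 0, 0, 0.1, 0, 0, 0, 1, 0, 0, 0, 0, 0, 0, 1, 0, 0, 0, 0, 0, 0, 1])

```text
time: 11.92
position: [0.4788, -0.1343, 0.1469]
tool_rot: [-0.028, 1.0, -0.0, 0.0]
ft_force: [0.5, -0.2, -0.3]
grip_width: 0.0154
grip_force: 35.0
```

Request:
jog_arm(motion=[0, 0, 0.06, 0, 0, 0, 1, 0, 0, 0.06, 0, 0, 0, 1, 0, 0, 0.06, 0, 0, 0, 1, 0, 0, 0, 0, 0, 0, 1])

```text
time: 12.42
position: [0.4785, -0.1341, 0.1393]
tool_rot: [-0.028, 1.0, 0.0, -0.0]
ft_force: [-0.2, -0.2, -0.5]
grip_width: 0.0157
grip_force: 35.0
```

Request:
jog_arm(motion=[0, 0.015, 0.05, 0, 0, 0, 1, 0, 0, 0.05, 0, 0, 0, 1, 0, 0, 0.05, 0, 0, 0, 1, 0, 0, 0, 0, 0, 0, 1])

```text
time: 12.92
position: [0.4785, -0.1335, 0.1333]
tool_rot: [-0.028, 1.0, 0.0, -0.0]
ft_force: [0.0, -0.0, -0.8]
grip_width: 0.0155
grip_force: 35.0
```

Tip 10 mm inside, no force. Going on down to home (TCP z ≈ 0.110).

Request:
jog_arm(motion=[0, 0, 0.1, 0, 0, 0, 1, 0, 0, 0.1, 0, 0, 0, 1, 0, 0, 0.1, 0, 0, 0, 1, 0, 0, 0.1, 0, 0, 0, 1, 0, 0, 0, 0, 0, 0, 1])

```text
time: 13.55
position: [0.4783, -0.1335, 0.1171]
tool_rot: [-0.028, 1.0, 0.0, -0.0]
ft_force: [-0.8, -0.3, -0.4]
grip_width: 0.0153
grip_force: 35.0
```

Request:
jog_arm(motion=[0, 0, 0.05, 0, 0, 0, 1, 0, 0, 0.05, 0, 0, 0, 1, 0, 0, 0.05, 0, 0, 0, 1, 0, 0, 0, 0, 0, 0, 1])

```text
time: 14.05
position: [0.4785, -0.1335, 0.1114]
tool_rot: [-0.028, 1.0, 0.0, -0.0]
ft_force: [-0.1, 1.9, 0.0]
grip_width: 0.0154
grip_force: 35.0
```

Request:
jog_arm(motion=[0, 0, 0.03, 0, 0, 0, 1, 0, 0, 0.03, 0, 0, 0, 1, 0, 0, 0, 0, 0, 0, 1, 0, 0, 0, 0, 0, 0, 1])

```text
time: 14.55
position: [0.4786, -0.1335, 0.1096]
tool_rot: [-0.028, 1.0, -0.0, 0.0]
ft_force: [-0.6, 3.2, 5.3]
grip_width: 0.0154
grip_force: 35.0
```

Home: 5 N upward at z 0.1096. Now the clockwise turn (+z of the tool).

Request:
jog_arm(motion=[0, 0.01, 0, 0, 0, 0.5, 1, 0, 0, 0, 0, 0, 1, 1, 0, 0, 0, 0, 0, 1, 1, 0, 0, 0, 0, 0, 1, 1, 0, 0, 0, 0, 0, 1, 1, 0, 0, 0, 0, 0, 1, 1, 0, 0, 0, 0, 0, 1, 1, 0, 0, 0, 0, 0, 1, 1, 0, 0, 0, 0, 0, 1, 1])

```text
time: 15.68
position: [0.4789, -0.1326, 0.1096]
tool_rot: [0.267, 0.964, 0.0, 0.0]
ft_force: [-0.0, 3.8, 5.9]
grip_width: 0.0156
grip_force: 35.0
```

```bash
python3 go.py .4785 -.1335 .1096 -80.5; python3 -c "
from rig import robot;print(robot.get_obs()['moment'])"
```

```text
t 15.675 shift [-0.002 -0.024  0.   ] turn [ 1.6000e-02 -1.0000e-03  1.2387e+01]
pos [ 0.4789 -0.1326  0.1096] yaw -30.95 F [-0.   3.8  5.9] w 0.0156 q [-0.5   0.5   1.84  0.    0.8  -1.53]
[ 0.74786136 -0.01834801  0.14189474]
```

Request:
jog_arm(motion=[0, 0, 0, 0, 0, 1, 1, 0, 0, 0, 0, 0, 1, 1, 0, 0, 0, 0, 0, 1, 1, 0, 0, 0, 0, 0, 1, 1, 0, 0, 0, 0, 0, 1, 1, 0, 0, 0, 0, 0, 1, 1, 0, 0, 0, 0, 0, 1, 1, 0, 0, 0, 0, 0, 1, 1, 0, 0, 0, 0, 0, 1, 1, 0, 0, 0, 0, 0, 1, 1, 0, 0, 0, 0, 0, 1, 1])

```text
time: 17.05
position: [0.4792, -0.1324, 0.1096]
tool_rot: [0.609, 0.793, 0.001, 0.0]
ft_force: [1.0, 4.6, 5.4]
grip_width: 0.0156
grip_force: 35.0
```

```bash
python3 go.py .4785 -.1335 .1096 -80.5; python3 -c "
from rig import robot;print(robot.get_obs()['moment'])"
```

```text
t 17.05 shift [-0.023 -0.025  0.   ] turn [ 0.025 -0.012  1.379]
pos [ 0.4792 -0.1324  0.1096] yaw -74.98 F [1.  4.6 5.4] w 0.0156 q [-0.5   0.5   1.84  0.    0.8  -0.76]
[ 0.8581345  -0.12413377  0.10043402]
```

Request:
jog_arm(motion=[0, 0, 0, 0, 0, 0.5, 1, 0, 0, 0, 0, 0, 0.5, 1, 0, 0, 0, 0, 0, 0.5, 1, 0, 0, 0, 0, 0, 0.5, 1, 0, 0, 0, 0, 0, 0, 1])

```text
time: 17.68
position: [0.4793, -0.1324, 0.1096]
tool_rot: [0.662, 0.75, 0.001, 0.0]
ft_force: [0.6, 4.8, 5.6]
grip_width: 0.0158
grip_force: 35.0
```

```bash
python3 go.py .4785 -.1335 .1096 -80.5; python3 -c "
from rig import robot;print(robot.get_obs()['moment'])"
```

```text
t 17.675 shift [-0.026 -0.022 -0.   ] turn [ 0.025 -0.014 -0.594]
pos [ 0.4793 -0.1324  0.1096] yaw -82.88 F [0.6 4.8 5.6] w 0.0158 q [-0.5   0.5   1.84  0.    0.8  -0.62]
[ 0.93204208 -0.08398831  0.07234855]
```

Moment is still only friction-sized, so not yet at the stop. I'll go on in small steps.

Request:
jog_arm(motion=[0, 0, 0, 0, 0, 0.4, 1, 0, 0, 0, 0, 0, 0.4, 1, 0, 0, 0, 0, 0, 0, 1])

```text
time: 18.05
position: [0.4793, -0.1324, 0.1096]
tool_rot: [0.682, 0.731, 0.001, 0.0]
ft_force: [1.0, 4.7, 4.7]
grip_width: 0.0157
grip_force: 35.0
```

```bash
python3 go.py .4785 -.1335 .1096 -80.5; python3 -c "
from rig import robot;print(robot.get_obs()['moment'])"
```

```text
t 18.05 shift [-0.027 -0.022  0.   ] turn [ 0.026 -0.014 -1.393]
pos [ 0.4793 -0.1324  0.1096] yaw -86.07 F [1.  4.7 4.7] w 0.0157 q [-0.5   0.5   1.84  0.    0.8  -0.57]
[ 0.93445211 -0.12316768  0.05778422]
```

Request:
jog_arm(motion=[0, 0, 0, 0, 0, 0.4, 1, 0, 0, 0, 0, 0, 0.4, 1, 0, 0, 0, 0, 0, 0, 1])

```text
time: 18.42
position: [0.4793, -0.1324, 0.1096]
tool_rot: [0.702, 0.712, 0.001, 0.0]
ft_force: [1.2, 5.4, 4.9]
grip_width: 0.0155
grip_force: 35.0
```

```bash
python3 go.py .4785 -.1335 .1096 -80.5; python3 -c "
from rig import robot;print(robot.get_obs()['moment'])"
```

```text
t 18.425 shift [-0.026 -0.021 -0.   ] turn [ 0.025 -0.013 -2.187]
pos [ 0.4793 -0.1324  0.1096] yaw -89.25 F [1.2 5.4 4.9] w 0.0155 q [-0.5   0.5   1.84  0.    0.8  -0.51]
[ 0.97431908 -0.14400501  0.10769341]
```

Request:
jog_arm(motion=[0, 0, 0, 0, 0, 0.4, 1, 0, 0, 0, 0, 0, 0.4, 1, 0, 0, 0, 0, 0, 0, 1])

```text
time: 18.8
position: [0.4794, -0.1325, 0.1096]
tool_rot: [0.722, 0.692, 0.001, 0.0]
ft_force: [1.0, 6.3, 5.1]
grip_width: 0.0161
grip_force: 35.1
```

```bash
python3 - <<'E'
from h import *
M=[]
ims=[]
for n in("side","top"):
    im=robot.camera(n);M.append(robot.get_obs()["moment"])
    u,v=proj(n,[.5,-.13,.14])[0].astype(int)
    k=8;c=cv2.resize(im[v-36:v+36,u-25:u+25],None,fx=k,fy=k,interpolation=2);c=np.clip(c*1.1,0,255).astype(np.uint8)
    ims.append(c)
cv2.imwrite("pics/c7.png",np.hstack(ims));print(M)
E
python3 go.py .4785 -.1335 .1096 -80.5
```

```text
[array([ 0.96436718, -0.14078671,  0.30744524]), array([ 0.97656784, -0.13763715,  0.26604108])]
t 18.9 shift [-0.027 -0.022  0.   ] turn [ 0.027 -0.009 -2.97 ]
pos [ 0.4794 -0.1325  0.1096] yaw -92.38 F [1.2 5.4 5.7] w 0.0151 q [-0.5   0.5   1.84  0.    0.8  -0.46]
```

View pics/c7.png

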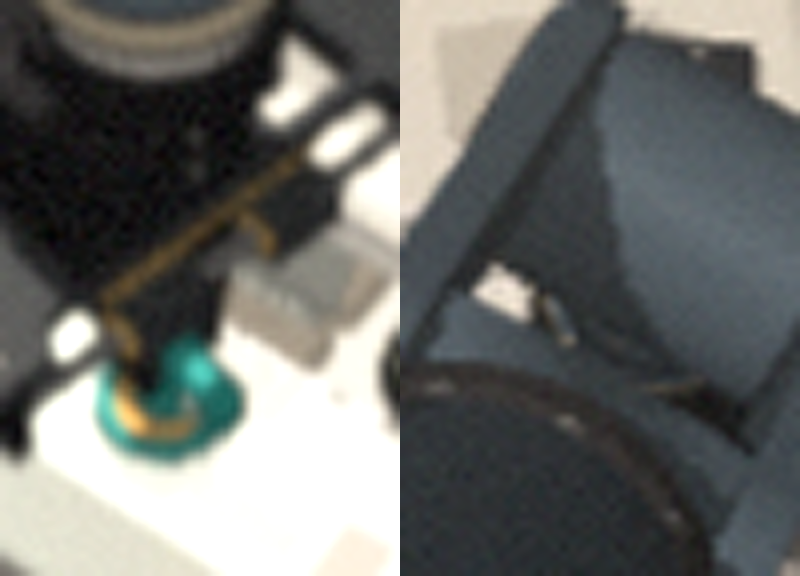

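The moment has risen to 0.3 N m, well above friction, so the plug is at its stop. One small further push, then release and lift straight off.

Request:
jog_arm(motion=[0, 0, 0, 0, 0, 0.3, 1, 0, 0, 0, 0, 0, 0, 1, 0, 0, 0, 0, 0, -0.2, 1, 0, 0, 0, 0, 0, 0, 0.4, 0, 0, 0, 0, 0, 0, 0.4, 0, 0, 0, 0, 0, 0, 0.4, 0, 0, -0.15, 0, 0, 0, 0.4, 0, 0, -0.3, 0, 0, 0, 0.4, 0, 0, -0.4, 0, 0, 0, 0.4, 0, 0, -0.4, 0, 0, 0, 0.4, 0, 0, -0.4, 0, 0, 0, 0.4])

```text
time: 20.27
position: [0.4788, -0.1333, 0.1766]
tool_rot: [0.724, 0.69, 0.0, 0.001]
ft_force: [0.2, 0.2, -1.0]
grip_width: 0.0263
grip_force: 0.0
```

Request:
jog_arm(motion=[0, 0, -0.1, 0, 0, -0.98, 1, 0, 0, 0, 0, 0, -0.98, 1, 0, 0, 0, 0, 0, -0.98, 1, 0, 0, 0, 0, 0, 0, 1, 0, 0, 0, 0, 0, 0, 1])

```text
time: 20.9
position: [0.4787, -0.1333, 0.1796]
tool_rot: [0.65, 0.76, 0.0, 0.0]
ft_force: [0.6, 0.1, -0.8]
grip_width: 0.0007
grip_force: 0.0
```

```bash
python3 go.py .4946 -.0718 .18 -80.5; python3 - <<'E'
from h import *
# side view: aluminium lid edge when open 0.43 vs shut: predicted pixels; save crop without arm occlusion later
u=np.array([.9864,.1642,0]);v=np.array([-.1642,.9864,0]);L=np.array([.4785,-.1333,0])
P=lambda bx,by,z:L+(bx+.088)*u+by*v+[0,0,z]
ed=[P(.105-.156*np.cos(.43),b,.1625) for b in(.109,-.109)]
print("edge ends side px",proj("side",ed).round(1),"corners",proj("side",[P(-.125,.11,.1),P(-.125,-.11,.1),P(.11,.11,.1),P(.11,-.11,.1)]).round(1))
im=robot.camera("side");c=im[100:300,180:380];c=cv2.resize(c,(600,600),interpolation=2)
for e in ed: cv2.circle(c,tuple(int(q) for q in (proj("side",e)[0]-[180,100]+.5)*3),4,(0,0,255),1)
for e in [P(-.125,.11,.1),P(-.125,-.11,.1),P(.11,.11,.1),P(.11,-.11,.1)]: cv2.circle(c,tuple(int(q) for q in (proj("side",e)[0]-[180,100]+.5)*3),4,(255,0,0),1)
cv2.imwrite("pics/c8.png",c)
E
```

```text
t 20.9 shift [ 1.457  0.63  -0.01 ] turn [ 0.008  0.006 -0.154]
pos [ 0.4787 -0.1333  0.1796] yaw -81.12 F [ 0.6  0.1 -0.8] w 0.0007 q [-0.5   0.39  1.77 -0.    0.98 -0.65]
edge ends side px [[225.  174.2]
 [293.6 214.6]] corners [[205.5 208.9]
 [272.7 252.5]
 [256.4 156.9]
 [319.8 191.6]]
```

View pics/c8.png

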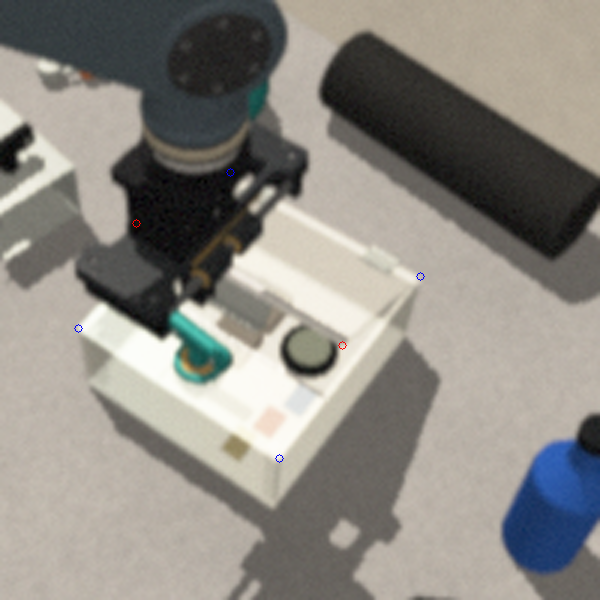

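The side picture shows the lid sprung up, its edge end at (345,340) as predicted, with the key in the lock at (200,350). Now I bring the closed fingers in front of the lid edge, left of the key.

Request:
jog_arm(motion=[0.36, 0.155, 0, 0, 0, 0, 1, 0.36, 0.155, 0, 0, 0, 0, 1, 0.36, 0.155, 0, 0, 0, 0, 1, 0.36, 0.155, 0, 0, 0, -0.15, 1, 0, 0, 0.3, 0, 0, 0, 1, 0, 0, 0.4, 0, 0, 0, 1, 0, 0, 0.4, 0, 0, 0, 1, 0, 0, 0.3, 0, 0, 0, 1, 0, 0, 0.15, 0, 0, 0, 1, 0, 0, 0, 0, 0, 0, 1])

```text
time: 22.2
position: [0.4939, -0.0725, 0.1167]
tool_rot: [0.646, 0.763, -0.0, -0.0]
ft_force: [-0.9, 0.3, -0.2]
grip_width: 0.0003
grip_force: 0.0
```

Request:
jog_arm(motion=[0, 0.2, 0, 0, 0, 0, 1, 0, 0.2, -0.2, 0, 0, 0, 1, 0, 0.27, -0.37, 0, 0, 0, 1, 0, 0.25, -0.3, 0, 0, 0, 1, 0, 0.25, -0.3, 0, 0, 0, 1])

```text
time: 22.82
position: [0.5348, -0.0653, 0.1649]
tool_rot: [0.645, 0.764, -0.005, -0.004]
ft_force: [-12.7, -6.0, 8.8]
grip_width: 0.0
grip_force: 6.5
```

```bash
python3 go.py .4946 -.0718 .18 -80.5
```

```text
t 22.825 shift [ 0.01  -1.023 -0.364] turn [-0.189 -0.002  0.045]
pos [ 0.5348 -0.0653  0.1649] yaw -80.32 F [-12.7  -6.    8.8] w 0.0 q [-0.33  0.46  1.68 -0.01  1.01 -0.49]
```

Request:
jog_arm(motion=[0, 0, 0, 0, 0, 0, 1, 0, 0, 0, 0, 0, 0, 1])

```text
time: 23.08
position: [0.5351, -0.0653, 0.1652]
tool_rot: [0.645, 0.764, -0.004, -0.004]
ft_force: [-13.2, -3.9, 9.4]
grip_width: 0.0007
grip_force: 6.5
```

```bash
python3 - <<'E'
from h import *
u=np.array([.9864,.1642,0]);v=np.array([-.1642,.9864,0]);L=np.array([.4785,-.1333,0])
P=lambda bx,by,z:L+(bx+.088)*u+by*v+[0,0,z]
o=robot.get_obs();d=o["position"]-L;print("bx",d@u-.088,"by",d@v,"z",o["position"][2],o["ft_force"],o["moment"])
# brightness profile: right end of lid edge (by=-.109) predicted per theta, side view
for t in np.arange(.43,1.3,.1): print(round(t,2),proj("side",P(.105-.156*np.cos(t),-.109,.0975+.156*np.sin(t)))[0].round(1))
im=robot.camera("side");cv2.imwrite("pics/c9.png",cv2.resize(im[120:260,220:360],(560,560),interpolation=2))
E
```

```text
bx -0.02096948170825977 by 0.057740098614231766 z 0.16517322470864912 [-13.15775394  -3.87716599   9.36912461] [-0.84836739  2.13618446 -0.02936506]
0.43 [293.6 214.6]
0.53 [295.7 209.6]
0.63 [298.1 204.2]
0.73 [300.8 198.7]
0.83 [303.7 193.1]
0.93 [306.8 187.4]
1.03 [310.  181.7]
1.13 [313.3 176.3]
1.23 [316.7 171. ]
```

Request:
jog_arm(motion=[0, -0.1, -0.2, 0, 0, 0, 1, 0, 0, -0.2, 0, 0, 0, 1, 0, 0, -0.1, 0, 0, 0, 1, 0, 0, 0, 0, 0, 0, 1])

```text
time: 23.62
position: [0.5372, -0.0654, 0.1846]
tool_rot: [0.646, 0.764, 0.0, 0.001]
ft_force: [0.2, -0.3, -0.4]
grip_width: 0.0005
grip_force: 0.0
```

```bash
cat > lid.py <<'E'
from h import *
u=np.array([.9864,.1642,0]);v=np.array([-.1642,.9864,0]);L=np.array([.4785,-.1333,0])
P=lambda bx,by,z:L+(bx+.088)*u+by*v+[0,0,z]
o=robot.get_obs();d=o["position"]-L;print("bx",(d@u-.088).round(4),"by",(d@v).round(4),"z",o["position"][2].round(4),"F",o["ft_force"].round(1),"t",o["time"])
g=cv2.cvtColor(robot.camera("side"),6).astype(np.float32)
# trim contrast: line along the lid edge (right part) minus lines 6 mm to both sides, for each theta
def line(t,r):
    p=proj("side",[P(.105-r*np.cos(t),b,.0975+r*np.sin(t)) for b in np.linspace(-.107,-.03,40)]).astype(np.float32)
    return cv2.remap(g,p[:,:1],p[:,1:],1).ravel()
T=np.arange(.0,1.9,.03);S=[np.median(line(t,.155)-.5*line(t,.149)-.5*line(t,.163)) for t in T]
print("theta",[(round(float(T[i]),2),round(float(S[i]),1)) for i in np.argsort(-np.abs(S))[:8]])
E
python3 lid.py
```

```text
bx -0.0189 by 0.0574 z 0.1846 F [ 0.2 -0.3 -0.4] t 23.625
theta [(0.0, -14.9), (0.12, -14.9), (0.48, 14.3), (1.47, 9.9), (1.5, 9.2), (0.03, -8.0), (0.39, -6.7), (0.21, 6.5)]
```

Request:
jog_arm(motion=[0, 0, -0.2, 0, 0, 0, 1, 0, -0.4, 0, 0, 0, 0, 1, 0, -0.4, 0, 0, 0, 0, 1, 0, -0.35, 0, 0, 0, 0, 1, 0, 0, 0.5, 0, 0, 0, 1, 0, 0, 0.5, 0, 0, 0, 1, 0, 0, 0.5, 0, 0, 0, 1, 0, 0, 0.45, 0, 0, 0, 1, 0, 0, 0, 0, 0, 0, 1])

```text
time: 24.8
position: [0.4891, -0.0727, 0.113]
tool_rot: [0.646, 0.763, -0.001, -0.002]
ft_force: [-0.4, -0.4, 0.0]
grip_width: 0.0008
grip_force: 0.0
```

```bash
python3 lid.py
```

```text
bx -0.0676 by 0.058 z 0.113 F [-0.4 -0.4  0. ] t 24.8
theta [(0.03, 18.1), (0.12, -17.9), (0.48, 15.9), (0.0, 13.1), (0.09, -12.1), (0.45, 9.8), (1.5, 9.4), (1.47, 9.1)]
```

Request:
jog_arm(motion=[0, 0.1, 0, 0, 0, 0, 1, 0, 0.1, 0, 0, 0, 0, 1, 0, 0, 0, 0, 0, 0, 1])

```text
time: 25.22
position: [0.4998, -0.0718, 0.1145]
tool_rot: [0.646, 0.764, 0.0, 0.001]
ft_force: [0.5, -0.1, -0.0]
grip_width: 0.0004
grip_force: 0.0
```

Request:
jog_arm(motion=[0, 0.1, 0, 0, 0, 0, 1, 0, 0.1, 0, 0, 0, 0, 1, 0, 0, 0, 0, 0, 0, 1])

```text
time: 25.6
position: [0.5073, -0.0703, 0.114]
tool_rot: [0.646, 0.764, 0.0, 0.0]
ft_force: [0.4, 0.3, 0.0]
grip_width: 0.0004
grip_force: 0.0
```

```bash
python3 lid.py
```

```text
bx -0.0493 by 0.0574 z 0.114 F [0.4 0.3 0. ] t 25.6
theta [(0.03, 17.4), (0.48, 16.2), (0.12, -15.6), (0.0, 13.8), (1.5, 10.7), (1.47, 9.6), (0.45, 9.5), (0.09, -9.5)]
```

Request:
jog_arm(motion=[0, 0.1, 0, 0, 0, 0, 1, 0, 0.1, 0, 0, 0, 0, 1, 0, 0, 0, 0, 0, 0, 1])

```text
time: 26.02
position: [0.5126, -0.0691, 0.1137]
tool_rot: [0.645, 0.764, -0.002, -0.002]
ft_force: [-4.3, -3.3, 2.8]
grip_width: 0.0004
grip_force: 2.6
```

Request:
jog_arm(motion=[0, 0.1, 0, 0, 0, 0, 1, 0, 0.1, 0, 0, 0, 0, 1, 0, 0, 0, 0, 0, 0, 1])

```text
time: 26.4
position: [0.5119, -0.0689, 0.1129]
tool_rot: [0.644, 0.765, -0.008, -0.008]
ft_force: [-19.3, -11.5, 10.8]
grip_width: 0.0003
grip_force: 11.7
```

```bash
python3 lid.py
```

```text
bx -0.0445 by 0.0581 z 0.1129 F [-19.3 -11.5  10.8] t 26.4
theta [(0.45, 16.0), (0.12, -15.5), (0.48, 13.3), (1.5, 11.6), (0.03, 9.8), (1.47, 9.3), (0.42, -7.8), (1.56, -7.4)]
```

Request:
jog_arm(motion=[0, -0.35, 0, 0, 0, 0, 1, 0, 0, -0.55, 0, 0, 1, 1, 0, 0, -0.55, 0, 0, 1, 1, 0, 0, -0.55, 0, 0, 1, 1, 0, 0, -0.55, 0, 0, 1, 1, 0, 0, 0, 0, 0, 1, 1, 0, 0, 0, 0, 0, 1, 1, 0, 0, 0, 0, 0, 1, 1, 0, 0, 0, 0, 0, 1, 1, 0, 0, 0, 0, 0, 1, 1, 0, 0, 0, 0, 0, 1, 1, 0, 0, 0, 0, 0, 1, 1])

```text
time: 27.95
position: [0.5092, -0.0698, 0.202]
tool_rot: [0.885, 0.465, 0.001, 0.0]
ft_force: [-0.4, -0.6, -0.0]
grip_width: 0.0004
grip_force: 0.0
```

Request:
jog_arm(motion=[0, 0, 0, 0, 0, 1, 1, 0, 0, 0, 0, 0, 1, 1, 0, 0, 0, 0, 0, 1, 1, 0, 0, 0, 0, 0, 1, 1, 0, 0, 0, 0, 0, 1, 1, 0, 0, 0, 0, 0, 1, 1, 0, 0, 0, 0, 0, 1, 1, 0, 0, 0, 0, 0, 1, 1, 0, 0, 0, 0, 0, 1, 1, 0, 0, 0, 0, 0, 1, 1, 0, 0, 0, 0, 0, 1, 1, 0, 0, 0, 0, 0, 0.5, 1])

```text
time: 29.45
position: [0.5091, -0.0699, 0.202]
tool_rot: [0.997, 0.083, 0.0, 0.0]
ft_force: [-0.5, -0.3, -0.1]
grip_width: 0.0004
grip_force: 0.0
```

```bash
python3 lid.py; python3 go.py .45 -.05 .2 -170.5; python3 - <<'E'
from lid import *
# teal key bar orientation in lock from side view
m=teal(g.astype(np.uint8) if 0 else robot.camera("side"),250,210,16,20);print(mom(m),cv2.boundingRect(m))
print(proj("side",[P(-.088,.035,.133),P(-.088,-.035,.133)]))
E
```

```text
bx -0.0474 by 0.0575 z 0.202 F [-0.5 -0.3 -0.1] t 29.45
theta [(0.12, -23.9), (0.0, 19.6), (0.09, -17.5), (0.48, 17.4), (0.03, 16.1), (1.5, 11.5), (0.45, 9.1), (1.47, 8.4)]
t 29.5 shift [-1.374 -0.733  0.049] turn [ 0.001 -0.01  -0.014]
pos [ 0.509  -0.0699  0.202 ] yaw -170.56 F [-0.2 -0.3  0.2] w 0.0003 q [-0.35  0.38  1.71  0.    1.06  1.05]
bx -0.0475 by 0.0575 z 0.202 F [-0.2 -0.3  0.2] t 29.5
theta [(0.12, -23.2), (0.0, 21.3), (0.09, -21.0), (0.48, 17.2), (0.03, 15.1), (1.47, 10.1), (1.5, 9.1), (0.45, 8.7)]
(array([245.88837209, 216.06046512,   0.89773989]), 215.0) (236, 205, 21, 23)
[[235.39780807 206.53347952]
 [257.12834044 220.05651039]]
```

Request:
jog_arm(motion=[-0.13, -0.345, 0, 0, 0, 0, 1, -0.13, -0.345, 0, 0, 0, 0, 1, 0, 0, 0.5, 0, 0, 0, 1, 0, 0, 0.5, 0, 0, 0, 1, 0, 0, 0.5, 0, 0, 0, 1, 0, 0, 0.4, 0, 0, 0, 1, 0, 0, 0.25, 0, 0, 0, 1, 0, 0, 0, 0, 1, 0, 1, 0, 0, 0, 0, 1, 0, 1, 0, 0, 0, 0, 1, 0, 1, 0, 0, 0, 0, 1, 0, 1, 0, 0, 0, 0, 1, 0, 1])

```text
time: 31.1
position: [0.4939, -0.0442, 0.1166]
tool_rot: [0.981, 0.082, 0.174, -0.014]
ft_force: [0.2, 0.5, 0.1]
grip_width: 0.0004
grip_force: 0.0
```

Request:
jog_arm(motion=[0, 0, 0, 0, 1, 0, 1, 0, 0, 0, 0, 1, 0, 1, 0, 0, 0, 0, 0.5, 0, 1, 0, 0, 0, 0, 0, 0, 1])

```text
time: 31.6
position: [0.4939, -0.0411, 0.1158]
tool_rot: [0.967, 0.081, 0.24, -0.025]
ft_force: [-0.7, -0.4, -0.5]
grip_width: 0.0007
grip_force: 0.0
```

```bash
python3 lid.py; python3 -c "
from rig import robot
from scipy.spatial.transform import Rotation as R
o=robot.get_obs();print(R.from_quat(o['tool_rot']).as_matrix().round(3),o['q'].round(2))"
```

```text
bx -0.0577 by 0.0884 z 0.1158 F [-0.7 -0.4 -0.5] t 31.6
theta [(0.12, -23.2), (0.0, 20.5), (0.09, -18.5), (0.03, 17.7), (0.48, 16.3), (1.5, 10.0), (0.45, 10.0), (1.47, 9.7)]
[[ 0.871  0.17   0.461]
 [ 0.146 -0.985  0.087]
 [ 0.469 -0.009 -0.883]] [-0.52  0.44  2.22  1.28  0.33 -0.32]
```

Request:
jog_arm(motion=[0.17, 0, 0.09, 0, 0, 0, 1, 0.17, 0, 0.09, 0, 0, 0, 1, 0.17, 0, 0.09, 0, 0, 0, 1, 0.17, 0, 0.09, 0, 0, 0, 1, 0, 0, 0, 0, 0, 0, 1])

```text
time: 32.28
position: [0.526, -0.0361, 0.1164]
tool_rot: [0.967, 0.083, 0.241, -0.024]
ft_force: [0.0, -0.1, -0.4]
grip_width: 0.0002
grip_force: 0.0
```

```bash
python3 lid.py
```

```text
bx -0.0252 by 0.088 z 0.1164 F [ 0.  -0.1 -0.4] t 32.275
theta [(0.12, -23.6), (0.0, 19.5), (0.03, 17.0), (0.09, -16.9), (0.48, 16.7), (0.45, 10.9), (1.5, 9.8), (1.47, 8.5)]
```

Request:
jog_arm(motion=[0.14, 0, -0.15, 0, 0, 0, 1, 0.14, 0, -0.15, 0, 0, 0, 1, 0.1, 0, -0.1, 0, 0, 0, 1, 0, 0, 0, 0, 0, 0, 1])

```text
time: 32.83
position: [0.5303, -0.035, 0.1373]
tool_rot: [0.967, 0.083, 0.241, -0.025]
ft_force: [-1.5, 0.4, -1.1]
grip_width: 0.0005
grip_force: 0.6
```

```bash
python3 lid.py
```

```text
bx -0.0208 by 0.0884 z 0.1373 F [-1.5  0.4 -1.1] t 32.825
theta [(0.12, -24.5), (0.0, 19.9), (0.09, -18.4), (0.03, 17.8), (1.5, 10.1), (1.53, -8.6), (1.47, 8.2), (0.21, 7.4)]
```

Now the force is forward-down on the tool (−1.5, −1.1 N) and the trim has left its rest line, so the lid is lifting. I'll follow the arc.

Request:
jog_arm(motion=[0.35, 0, -0.18, 0, 0, 0, 1, 0.35, 0, -0.18, 0, 0, 0, 1, 0.37, 0, -0.11, 0, 0, 0, 1, 0.37, 0, -0.11, 0, 0, 0, 1, 0, 0, 0, 0, 0, 0, 1])

```text
time: 33.5
position: [0.571, -0.0291, 0.1852]
tool_rot: [0.967, 0.083, 0.241, -0.024]
ft_force: [-0.6, -0.1, -0.1]
grip_width: 0.0001
grip_force: 0.3
```

```bash
python3 lid.py
```

```text
bx 0.0203 by 0.0876 z 0.1852 F [-0.6 -0.1 -0.1] t 33.5
theta [(0.12, -12.6), (1.5, 11.2), (0.0, -10.3), (1.47, 9.7), (0.03, 8.6), (0.69, -7.9), (0.21, 7.6), (1.35, 6.7)]
```

Request:
jog_arm(motion=[0.39, 0, -0.03, 0, 0, 0, 1, 0.39, 0, -0.03, 0, 0, 0, 1, 0.39, 0, 0.04, 0, 0, 0, 1, 0.39, 0, 0.04, 0, 0, 0, 1, 0, 0, 0, 0, 0, 0, 1])

```text
time: 34.17
position: [0.6251, -0.0198, 0.2129]
tool_rot: [0.967, 0.082, 0.241, -0.025]
ft_force: [-0.4, 0.1, 0.5]
grip_width: 0.0004
grip_force: 0.2
```

```bash
python3 lid.py
```

```text
bx 0.0753 by 0.0879 z 0.2129 F [-0.4  0.1  0.5] t 34.175
theta [(1.38, 42.3), (1.35, 30.5), (1.32, -30.2), (1.41, -27.5), (0.21, 19.7), (0.12, -16.4), (0.27, -15.9), (0.0, -15.7)]
```

Lid at 1.38 rad, a clear trim signal. On past upright.

Request:
jog_arm(motion=[0.37, 0, 0.12, 0, 0, 0, 1, 0.37, 0, 0.12, 0, 0, 0, 1, 0.28, 0, 0.15, 0, 0, 0, 1, 0.28, 0, 0.15, 0, 0, 0, 1, 0, 0, 0, 0, 0, 0, 1])

```text
time: 34.85
position: [0.6807, -0.0101, 0.2183]
tool_rot: [0.967, 0.082, 0.241, -0.025]
ft_force: [0.0, -0.1, -0.7]
grip_width: 0.0004
grip_force: 0.0
```

```bash
python3 lid.py
```

```text
bx 0.1317 by 0.0883 z 0.2183 F [ 0.  -0.1 -0.7] t 34.85
theta [(1.89, 85.6), (1.86, 83.3), (1.83, 30.3), (1.77, -25.5), (0.12, -16.8), (1.8, -16.2), (1.74, -14.6), (0.09, -8.6)]
```

Request:
jog_arm(motion=[-0.5, 0, -0.3, 0, 0, 0, 1, -0.66, 0, -0.38, 0, 0, 0, 1, -0.66, 0, -0.38, 0, 0, 0, 1, -0.6, 0, -0.6, 0, 0, 0, 1, 0, 0, -0.6, 0, 0, 0, 1, 0, 0, -0.6, 0, 0, 0, 1, 0, 0, 0, 0, 0, 0, 1, 0, 0, 0, 0, 0, 0, 1])

```text
time: 35.9
position: [0.5427, -0.0342, 0.2736]
tool_rot: [0.967, 0.082, 0.24, -0.025]
ft_force: [0.3, 0.2, -0.4]
grip_width: 0.0004
grip_force: 0.0
```

```bash
python3 - <<'E'
from lid import *
m=teal(robot.camera("side"),247,212,16,22);print(mom(m),cv2.boundingRect(m))
# key bar fit in lock (z .133) from the side view, whole key+ring: bar top axis colour sampling
im=robot.camera("top");hsv=cv2.cvtColor(im,40)
for a in(0,.1,.2):
    for n in("side",):
        q=robot.camera(n);print(a,[q[int(round(y)),int(round(x))].tolist() for x,y in proj(n,[P(-.088,.03,.146)+[.03*np.sin(a)*0,0,0],P(-.088,-.03,.146),P(-.088,0,.146)])]);break
E
```

```text
bx -0.0084 by 0.0872 z 0.2736 F [ 0.3  0.2 -0.4] t 35.9
theta [(1.89, 86.0), (1.86, 84.4), (1.83, 31.7), (1.77, -25.9), (0.12, -23.9), (0.0, 19.8), (0.21, 18.1), (1.8, -16.5)]
(array([245.80184332, 215.83870968,   0.9322617 ]), 217.0) (236, 204, 21, 24)
0 [[103, 113, 79], [177, 196, 195], [87, 95, 52]]
0.1 [[104, 112, 77], [178, 197, 196], [101, 110, 60]]
0.2 [[102, 113, 79], [179, 199, 197], [106, 113, 64]]
```

The lid rests at its stop with the robot clear. I'll verify the key's turn angle by fitting its silhouette in the side view.

```bash
cat > ang.py <<'E'
from lid import *
def fit(n):
    us,vs=proj(n,P(-.088,0,.12))[0].astype(int)
    m=np.mean([teal(robot.camera(n),us,vs,22,22)>0 for _ in range(3)],0)
    t=np.linspace(0,2*np.pi,40);S=8;out=[]
    for a in np.radians(np.arange(-110,-39,2)):
        best=9e9
        for dx in(-.001,0,.001):
          for dy in(-.001,0,.001):
            k=np.zeros((384*S,512*S),np.uint8);C=P(-.088,0,0)+[dx,dy,0]
            def poly(W,val): cv2.fillPoly(k,[cv2.convexHull(np.round((proj(n,W)+.5)*S).astype(np.int32))],val)
            cyl=lambda r,zs:[C+[r*np.cos(q),r*np.sin(q),z] for q in t for z in zs]
            poly(cyl(.0235,(.1,.106)),1);poly(cyl(.0175,(.106,)),0);poly(cyl(.011,(.106,.12)),1)
            d=np.array([np.cos(a),np.sin(a),0]);e=np.array([-d[1],d[0],0])
            poly([C+i*.035*d+j*.008*e+[0,0,z] for i in(-1,1) for j in(-1,1) for z in(.12,.146)],1)
            w=k[:].reshape(384,S,512,S).mean((1,3));best=min(best,np.abs(w-m)[vs-22:vs+22,us-22:us+22].sum())
        out.append(best)
    o=np.argsort(out)[:6];print(n,[(int(-110+2*i),round(float(out[i]),1)) for i in o],m.sum())
import sys
for n in sys.argv[1:]: fit(n)
E
python3 ang.py side
```

```text
bx -0.0081 by 0.0872 z 0.2734 F [ 0.1 -1.   0.3] t 36.2
theta [(1.89, 87.6), (1.86, 84.1), (1.83, 29.8), (1.77, -26.0), (0.12, -24.1), (0.21, 19.8), (0.0, 18.4), (0.09, -17.1)]
side [(-100, 120.9), (-98, 121.1), (-102, 123.9), (-96, 126.4), (-104, 128.5), (-94, 129.9)] 215.33333333333331
```

Request:
jog_arm(motion=[0, -0.5, 0, 0, 0, 0, 1, 0, -1, 0, 0, 0, 0, 1, 0, -1, 0, 0, 0, 0, 1, 0, -1, 0, 0, 0, 0, 1, 0, -1, 0, 0, 0, 0, 1, 0, -1, 0, 0, 0, 0, 1, 0, -1, 0, 0, 0, 0, 1, 0, -0.5, 0, 0, 0, 0, 1, 0, 0, 0, 0, 0, 0, 1])

```text
time: 37.52
position: [0.4948, 0.2429, 0.2765]
tool_rot: [0.967, 0.084, 0.241, -0.025]
ft_force: [0.1, -0.0, -0.1]
grip_width: 0.0003
grip_force: 0.0
```

```bash
python3 ang.py top side; python3 - <<'E'
from lid import *
us,vs=proj("top",P(-.088,0,.13))[0].astype(int)
m=teal(robot.camera("top"),us,vs,16,14)[vs-14:vs+14,us-16:us+16]
print("\n".join("".join("#" if q else "." for q in r) for r in m))
s=proj("top",[P(.105,.1,.0975),P(.105,-.1,.0975)]);print(s)
E
```

```text
bx -0.0101 by 0.3684 z 0.2765 F [ 0.1 -0.  -0.1] t 37.525
theta [(1.89, 83.3), (1.86, 81.4), (1.83, 28.7), (0.12, -25.9), (1.77, -25.0), (0.0, 21.0), (0.09, -18.4), (0.21, 16.9)]
top [(-84, 56.0), (-86, 56.1), (-88, 58.4), (-82, 59.7), (-90, 60.4), (-92, 62.8)] 183.33333333333331
side [(-98, 103.9), (-100, 104.8), (-96, 106.1), (-102, 108.4), (-94, 108.8), (-92, 112.6)] 237.0
bx -0.0098 by 0.366 z 0.2765 F [ 0.5 -0.3  0.3] t 37.875
theta [(1.89, 82.7), (1.86, 81.1), (1.83, 30.5), (1.77, -25.3), (0.12, -22.6), (0.0, 20.6), (0.09, -18.9), (0.21, 18.7)]
................................
................................
................................
................................
................................
................................
................................
................................
..............####..............
............########............
..........####.....##...........
..........###......####.###.....
......######################....
......######################....
.....#######################....
.....#######################....
.....######################.....
.......####...#####..##.........
.........##....###...##.........
.........##..........#..........
..........###......###..........
...........##########...........
............########............
................................
................................
................................
................................
................................
[[243.10800521 171.30996691]
 [306.31652785 162.58336328]]
```

```bash
python3 -c "
from rig import robot
print(robot.hand_in())"
```

```text
the job is handed in; nothing more can be done
None
```

The job is handed in at about 38 s: the teal key is home in its lock and turned to its stop, the lid rests fully open by itself at about 1.87 rad, and the arm is clear. I did not check the other keys and objects again at the end. I felt the key's stop as a moment rise to 0.3 N m, and the top view fits the key at about −85°, where the stop plus play should be.

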